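Clamp a carving blank in the holding block

TASK

Set the stone blank with the small rectangular steel foot into the recess of the holding block and press it in until its foot is flush, and let go. Then start the clamp screw cleanly: turn the star knob backwards (anticlockwise seen from above) until the thread clicks and the knob drops, then forwards (clockwise) until the clamp is tight, and let go. Leave the other things on the bench where they are.

Things in the scene. Friction and masses are not known exactly. Their poses are not given: they have to be found in the camera images.
- fixture: Holding block, fixed to the bench: dark steel, 110 mm in its x, 200 mm in its y, flat top 30 mm high. Origin: centre of its underside; z up. Near its +y end: a rectangular recess. Near its -y end, at (0, -55 mm): an upright steel bush, 28 mm across, top 55 mm high, that carries the clamp screw with the star knob. Clamp jaw between them.
- recess (a point): Centre of the recess floor, 18 mm above the bench, at (0, +55.5 mm) in the block's frame; same axes as the block. The recess is 12 mm deep, 48 mm wide in x (24 mm either side of this point); in y it runs from 30.5 mm beyond this point (+y) to the jaw's face, which stands 30.5 mm short of it when the knob is at 1.0 and further off at lower angles.
- jaw (a joint): Travel of the steel clamp jaw (40 x 20 mm, lying in a slot at the recess's -y side, top 4 mm above the block's), m: 2.75 mm towards +y per rad of the knob, so 0.00275 at knob 1.0 and about 0.007 when tight, when it closes on the foot in the recess.
- blank: The blank to be clamped, loose, 0.2 to 0.42 kg: steel foot 44 (x) by 56 (y) by 12 mm thick (lowest 4 mm stepped in 2 mm all round), on it a grey stone prism 28 (x) by 40 mm (y) from 12 to 52 mm up, then a rounded bud to 68 mm. Origin: centre of the foot's underside, z up. Its y goes along the block's y, either way round. On the recess floor its foot's top is flush with the block's.
- knob_grip (a point): Centre of the black star knob at half height; z up. Six round lobes, 42 mm across opposite lobes, 38 mm between them, 22 mm high; x points at a lobe, one every 60 degrees. Parallel fingers sit firmly, on two lobes each, when they close along a line 30 degrees from a lobe. 80 mm above the bench before the click, about 73.5 just after, about 71 when tight.
- knob (a joint): Angle of the star knob, rad: grows forwards (clockwise from above). Starts at 0.35 to 1.0, on top of the thread's end; forwards from there it binds at about 1.5; forced on, it stays too high. Backwards it leaves the thread's end at about -0.05 and drops (click); backward stop at -0.7. Once dropped it turns forwards to tight, at the stop at 2.6. Stays where left; turning takes about 0.05 N m.
- screw (a joint): How far the knob and its screw have sunk, m: 0 at the start, about 0.0065 after the click, about 0.009 when tight. It sinks by its own weight, so a knob held by fingers may sink only when they let go.
- big_blank: Bystander: a similar stone blank on a larger steel foot, 58 x 78 x 12 mm, 68 mm high, too large for the recess. Origin: underside centre.
- maquette: Bystander: a small grey stone pear on a round steel foot 58 mm across, 90 mm high with its stem. Origin: underside centre.
- burr_jar: Bystander: glass jar 44 mm across, 65 mm high, on the block's +x side near the recess. Origin: underside centre.
- bit_block: Bystander: wooden block 55 x 90 x 28 mm full of upright burrs up to 52 mm high, on the block's +x side near the knob. Origin: underside centre.
- rotary_tool: Bystander: black hand-held rotary tool, 190 mm long, 42 mm high, lying far right. Origin: underside centre.
- sanding_block: Bystander: cork sanding block, 50 x 85 x 29 mm, near right. Origin: underside centre.
- wax_brush: Bystander: a brush lying near left. Origin: underside centre.
There are look-alikes about, which are no part of the job. What is shaped like the fixture but red is not meant. What is shaped like the blank but green is not meant.

How it is judged:
By the outcome, as a careful person would: the job done as asked, in the order asked, and still so for the second after the job is handed in, with the robot touching nothing.
It also fails if it takes over 72 s, if anything falls off the work surface, if the arm or the gripper's body presses on something with over 40 N, if the wrist force passes 120 N, or if a joint passes its speed limit or range.

ROBOT

A 7-joint arm with a two-finger parallel gripper is mounted at the origin on the work surface. World frame = base frame: x ahead of the robot, y to its left, z up, the work surface at z = 0. Lengths are in m, angles in rad, forces in N, time in s.
With the tool pointing down it reaches from about 0.4 to 0.875 m from the base axis. Payload 19.3 kg.
Tool frame: the origin (TCP) lies at the very end of the fingers, on their centre line; the grasp point (between the pads) lies 19 mm behind it; z points along the fingers, y is the line along which they close (so a half turn about z gives the same grasp; the last joint's range is limited). The gripper opens to 85 mm and grips with 20 to 120 N. Pads are 22 mm wide; open, the fingers measure 114 mm over their backs; the gripper's body (76 mm by 85 mm) begins 54 mm behind the grasp point. The pads swing forward as they close: fully open they stand 13 mm farther back than shut.
Start: joints at [1.14, 0.521, -0.036, 1.599, 0.021, 1.021, -0.113], TCP at [0.221, -0.585, 0.199] pointing down, gripper open.
Joint ranges: [-2.91, 2.91], [-0.3, 2.13], [-1.5, 1.42], [0.17, 2.43], [-1.26, 4.41], [0.16, 1.93], [-2.52, 2.52]. Speed limits (rad/s): [1.89, 1.89, 2.39, 2.39, 3.01, 3.01, 3.01].

INTERFACE

Orientations are given as [roll, pitch, yaw] about the fixed x, y, z axes, in that order (R = Rz(yaw) Ry(pitch) Rx(roll)).
In Python, from workcell import bot gives the robot as it stands. The module is installed in compiled form; this text tells all that it offers.
- The arm moves only by the tool apply_moves, never from a script. Its arguments are lists of equal length, an entry for each row: "claw": the finger opening in m, from 0 to 0.0854; "xyz": the shift along the tool's x, y, z in m, a list of three; "twist": the turn, a rotation vector about the tool's x, y, z in rad, a list of three. A call has 1 to 20 rows; each row shifts and turns the commanded pose from where the row before left it, along the tool's axes as they then stand; what a row does not reach is not made up. A row lasts 1/10 s, in which the tool goes at most 50 mm and 8.59 degrees, less where a joint would pass 70% of its speed; a pose out of reach is approached as far as the arm can. A call with a gripper value outside its range is refused whole. The fingers move at their own pace and stop on an object; "force" is the grip in N (left out, the last holds). Time passes only in rows, so rows that do not move let the fingers close. It gives the time, the measured TCP pose, the force, the opening and the grip force at its end, in the units of the state.
- bot.observe(): the state, without advancing time (a new reading comes with each control period).
- bot.grab_frame(name): name is "scene" or "top" or "wrist"; returns a dict with "img" (480x640x3 uint8, red, green, blue), "vfov" (degrees; the focal length in pixels is half the picture's height over the tangent of half this angle, whatever the lens; pixels are square), "cx", "cy" (the principal point, pixels), "view" (4x4, takes a point from world to camera coordinates). Camera axes: x right, y up, looking along -z (the intrinsics and any distortion apply to the point x, -y, -z); pixel columns grow to the right and rows downward; lengths in m; the calibration is good to about 2 mm. A picture is of the moment at which its call begins. There is no depth.
- bot.job_done(): hands the job in; it is judged then, once.
Trained networks look in the newest picture that a camera, given by its name, has taken for a name from the list of things; names that differ only in an ending like _2 or _b are one class to them, and where a whole thing is asked for, a point or a joint stands for the part that bears it (a point fixed in the world has none). Each returns a list of dicts, best first, with "score" (0 to 1); they miss things now and then, are a little off and sometimes report something else, mostly with a low value. They report only what shows in the picture. A call takes as long as a camera call. They do not tell look-alikes from the thing itself.
- bot.find_in(camera, query): "position" ([x, y, z] in m, in world coordinates, good to about 4 mm: the middle of the surface that is visible of it).
The state is a dict: "clock": time; "qpos": joint angles; "qd": joint speeds; "joint_efforts": joint torques, N m; "position": TCP position; "tool_rot": TCP orientation; "force": force on the tool from outside, world axes, zero at the start; "moment": the same for the moment, N m; "grip_width": finger opening in m; "finger_force": force on a finger pad.
Only numpy, scipy, OpenCV 4.12 (cv2) and the standard library are available. Lean on these libraries where they do the work, as an engineer would, in place of code of your own. Each camera call takes 0.05 s, during which the arm holds its last target. There are 200 camera calls.

## Working session

There is one attempt and no reset: what is moved stays moved. The work goes in short steps, Python scripts to look and compute and a tool call to move; the robot and the scene stay as the last step left them, time stands still between calls to the robot, and variables do not carry over. Pictures are saved under pics/ and viewed, at most 10 in all, crops included, and the job is handed in when it is done.

Besides the shell and the picture viewer there is one more tool, called after "Emit:" as name(argument=value, ...) on one line, values as JSON. apply_moves: Moves the arm, as the interface text tells. Its arguments: {"type":"object","properties":{"claw":{"type":"array"},"xyz":{"type":"array"},"twist":{"type":"array"},"force":{"type":"number"}},"required":["claw","xyz","twist"]}

```bash
mkdir -p pics; cat > h.py <<'E'
import numpy as np, cv2
from workcell import bot
def grab(n,f=None):
    d=bot.grab_frame(n)
    if f: cv2.imwrite(f,cv2.cvtColor(d["img"],cv2.COLOR_RGB2BGR))
    return d
def foc(d): return 240/np.tan(np.radians(d["vfov"])/2)
def proj(d,p):
    c=np.array(d["view"])@np.append(p,1); f=foc(d)
    return d["cx"]+f*c[0]/-c[2], d["cy"]-f*c[1]/-c[2]
def unproj(d,u,v,z):
    V=np.array(d["view"]);f=foc(d)
    r=V[:3,:3].T@np.array([(u-d["cx"])/f,-(v-d["cy"])/f,-1]); o=-V[:3,:3].T@V[:3,3]
    return o+r*(z-o[2])/r[2]
E
python3 - <<'E'
from h import *
for c in("scene","top"):
    d=grab(c,f"pics/{c}0.png")
    print(c,d["vfov"],d["cx"],d["cy"])
    for q in("fixture","blank","knob","jaw","big_blank","maquette","burr_jar","bit_block"):
        for r in bot.find_in(c,q)[:3]:
            print(q,round(r["score"],2),np.round(r["position"],3),np.round(proj(d,r["position"])))
s=bot.observe();print(s["position"],s["tool_rot"],s["clock"],s["force"])
E
```

```text
scene 43.62333583227127 308.73648476447954 239.19061051404265
fixture 0.9 [ 0.281 -0.45   0.029] [134. 256.]
fixture 0.86 [ 0.362 -0.004  0.028] [301. 217.]
fixture 0.75 [ 0.59  -0.029  0.03 ] [332. 285.]
blank 0.69 [0.63  0.248 0.031] [432. 256.]
blank 0.63 [0.637 0.354 0.03 ] [467. 243.]
knob 0.74 [ 0.369 -0.058  0.091] [283. 213.]
knob 0.68 [ 0.284 -0.501  0.092] [109. 251.]
knob 0.5 [ 0.598 -0.074  0.09 ] [318. 283.]
jaw 0.67 [0.578 0.    0.033] [340. 276.]
jaw 0.63 [0.349 0.013 0.035] [304. 210.]
jaw 0.43 [ 0.6   -0.077  0.089] [317. 284.]
big_blank 0.81 [ 0.518 -0.271  0.017] [233. 303.]
maquette 0.54 [0.478 0.254 0.026] [403. 214.]
burr_jar 0.81 [0.669 0.077 0.055] [385. 288.]
bit_block 0.64 [ 0.696 -0.034  0.026] [350. 320.]
bit_block 0.26 [0.668 0.072 0.056] [383. 289.]
top 45.20305122910071 312.0698093282663 241.12631790456066
fixture 0.88 [ 0.345 -0.     0.027] [305. 292.]
fixture 0.77 [ 0.575 -0.021  0.03 ] [313. 210.]
fixture 0.75 [ 0.269 -0.444  0.03 ] [467. 321.]
blank 0.6 [0.619 0.252 0.039] [216. 194.]
blank 0.57 [0.624 0.357 0.036] [179. 193.]
knob 0.63 [ 0.269 -0.499  0.092] [493. 321.]
knob 0.6 [ 0.358 -0.056  0.092] [325. 286.]
knob 0.44 [ 0.595 -0.071  0.092] [331. 199.]
jaw 0.68 [ 0.275 -0.431  0.031] [462. 319.]
jaw 0.51 [0.345 0.016 0.038] [299. 292.]
jaw 0.45 [ 0.57  -0.004  0.037] [307. 212.]
big_blank 0.85 [ 0.496 -0.263  0.009] [398. 239.]
maquette 0.88 [0.461 0.261 0.042] [211. 250.]
burr_jar 0.75 [0.653 0.077 0.065] [277. 180.]
bit_block 0.78 [ 0.687 -0.031  0.032] [316. 171.]
[ 0.22058351 -0.58477694  0.19929952] [-3.14158548e+00  1.49502980e-05  3.60700045e-01] 0.9 [0.09303362 0.52191864 0.17206133]
```

View pics/scene0.png

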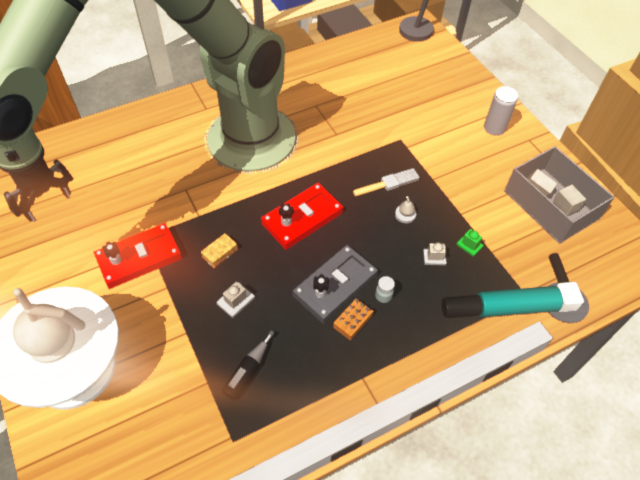

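View pics/top0.png

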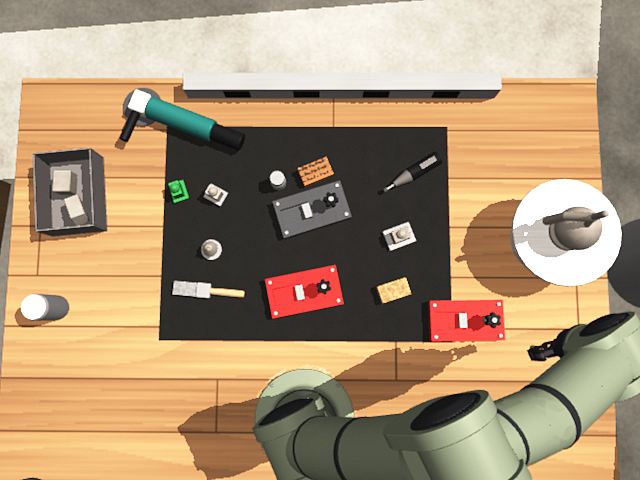

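Candidates seen in the top view. Fixtures: dark grey (313,210), red (305,292) and red (467,321). The dark steel one is meant, since red is excluded. Blanks: grey (216,194), green (178,191) and the larger grey (398,237). The one at (216,194) fits, since it has a small foot and isn't green. I'll confirm this in one enlarged crop.

```bash
python3 - <<'E'
from h import *
a=cv2.imread("pics/top0.png")[150:270,160:360]
cv2.imwrite("pics/crop1.png",cv2.resize(a,None,fx=4,fy=4,interpolation=cv2.INTER_CUBIC))
E
```

```text
(no output)
```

View pics/crop1.png

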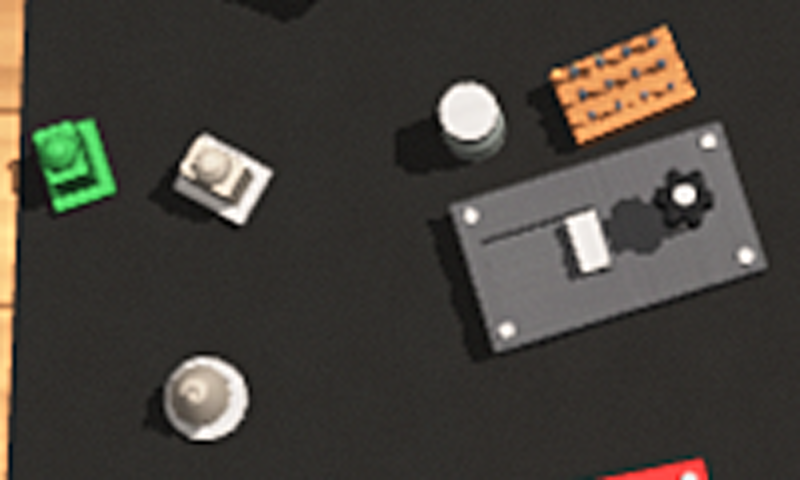

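The crop confirms it. The grey blank with the small white-steel foot is at crop (222,180), the green look-alike is at (72,165), and the dark block spans (450,205) to (768,267). Next I'll compute rough poses.

```bash
python3 - <<'E'
from h import *
d=grab("top")
V=np.array(d["view"]);print("cam",np.round(-V[:3,:3].T@V[:3,3],3))
def P(c,z): return unproj(d,160+(c[0]+.5)/4-.5,150+(c[1]+.5)/4-.5,z)
def rep(n,cs,z):
    p=np.array([P(c,z)[:2] for c in cs]); e=np.diff(np.vstack([p,p[:1]]),axis=0)
    print(n,p.mean(0).round(4),np.hypot(*e.T).round(4),np.degrees(np.arctan2(e[:,1],e[:,0])).round(1))
rep("block",[(450,205),(722,122),(768,267),(495,352)],.03)
rep("blank",[(205,133),(272,175),(240,225),(175,185)],.012)
print("knob",P((684,197),.092))
E
```

```text
cam [ 0.283 -0.042  1.63 ]
block [ 0.5796 -0.0182] [0.2013 0.1089 0.2007 0.1097] [ -72.6 -162.8  107.6   17.5]
blank [0.6235 0.2587] [0.0578 0.0426 0.0556 0.0433] [-122.   148.8   58.5  -28.3]
knob [ 0.59516294 -0.06998832  0.092     ]
```

Emit:
apply_moves(claw=[0.085, 0.085, 0.085, 0.085, 0.085, 0.085, 0.085, 0.085, 0.085, 0.085, 0.085, 0.085, 0.085, 0.085, 0.085, 0.085, 0.085, 0.085, 0.085, 0.085], xyz=[[0.0335, -0.0322, -0.003], [0.0335, -0.0322, -0.003], [0.0335, -0.0322, -0.003], [0.0335, -0.0322, -0.003], [0.0335, -0.0322, -0.003], [0.0335, -0.0322, -0.003], [0.0335, -0.0322, -0.003], [0.0335, -0.0322, -0.003], [0.0335, -0.0322, -0.003], [0.0335, -0.0322, -0.003], [0.0335, -0.0322, -0.003], [0.0335, -0.0322, -0.003], [0.0335, -0.0322, -0.003], [0.0335, -0.0322, -0.003], [0.0335, -0.0322, -0.003], [0.0335, -0.0322, -0.003], [0.0335, -0.0322, -0.003], [0.0335, -0.0322, -0.003], [0.0335, -0.0322, -0.003], [0.0335, -0.0322, -0.003]], twist=[[0, 0, 0], [0, 0, 0], [0, 0, 0], [0, 0, 0], [0, 0, 0], [0, 0, 0], [0, 0, 0], [0, 0, 0], [0, 0, 0], [0, 0, 0], [0, 0, 0], [0, 0, 0], [0, 0, 0], [0, 0, 0], [0, 0, 0], [0, 0, 0], [0, 0, 0], [0, 0, 0], [0, 0, 0], [0, 0, 0]])

```text
clock: 2.95
position: [0.6208, 0.2559, 0.2594]
tool_rot: [3.141, -0.0, 0.36]
force: [0.7, -0.5, 0.5]
grip_width: 0.085
finger_force: 0.0
```

Emit:
apply_moves(claw=[0.085, 0.085, 0.085, 0.085, 0.085, 0.085, 0.085], xyz=[[0, 0, 0], [0, 0, 0], [0, 0, 0], [0, 0, 0], [0, 0, 0], [0, 0, 0], [0, 0, 0]], twist=[[0, 0, -0.13], [0, 0, -0.13], [0, 0, -0.13], [0, 0, -0.13], [0, 0, -0.13], [0, 0, 0], [0, 0, 0]])

```text
clock: 3.65
position: [0.6202, 0.2541, 0.2593]
tool_rot: [-3.141, -0.0, 1.007]
force: [0.2, -0.0, -0.3]
grip_width: 0.0848
finger_force: 0.0
```

```bash
python3 - <<'E'
from h import *
d=grab("wrist","pics/w1.png")
V=np.array(d["view"]);print("cam",np.round(-V[:3,:3].T@V[:3,3],3),d["vfov"],d["cx"],d["cy"],V.round(3))
for r in bot.find_in("wrist","blank")[:3]: print(r, proj(d,r["position"]))
s=bot.observe();print(s["position"],s["tool_rot"],s["clock"],s["qpos"])
E
```

```text
cam [0.657 0.313 0.434] 68.71087104931826 320.15342441426105 239.61990388281825 [[ 0.845 -0.535  0.    -0.388]
 [ 0.514  0.812 -0.278 -0.471]
 [ 0.148  0.235  0.961 -0.587]
 [ 0.     0.     0.     1.   ]]
{'position': [0.6241, 0.266, 0.0529], 'score': 0.96} (np.float64(317.6603468009714), np.float64(193.06262335523746))
{'position': [0.633, 0.3635, 0.0529], 'score': 0.9} (np.float64(273.6705898651832), np.float64(107.65865785871222))
{'position': [0.6539, 0.0923, 0.0355], 'score': 0.53} (np.float64(413.3139373600713), np.float64(296.38425236882506))
[0.62017789 0.25425821 0.2593287 ] [ 3.14152939e+00 -2.40036671e-06  1.00754614e+00] 3.75 [-0.16257034  0.58878755 -0.51894084  1.37593879  0.29419936  1.25338382
 -1.26353261]
```

View pics/w1.png

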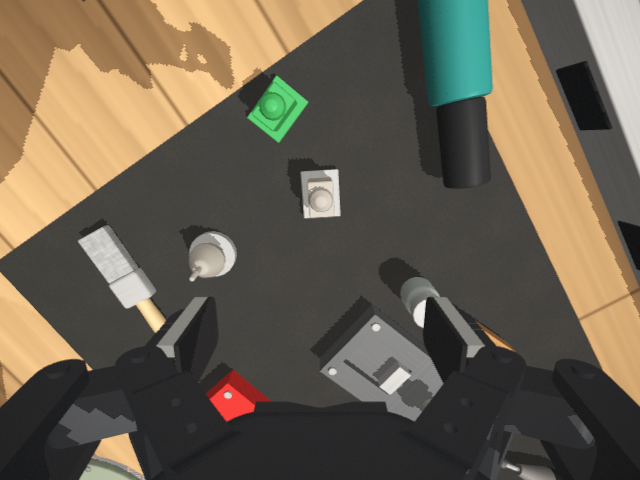

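The wrist view shows the blank's foot with corners at about (301,171), (338,169), (341,217) and (304,219). The long side is upright, so it lines up closely with the tool. I'll refine by fitting the contour.

```bash
cat >> h.py <<'E'
def rect(d,m,z,n=""):
    cs,_=cv2.findContours(m.astype(np.uint8),cv2.RETR_EXTERNAL,cv2.CHAIN_APPROX_NONE)
    c=max(cs,key=cv2.contourArea)[:,0,:].astype(float)
    p=np.array([unproj(d,u,v,z)[:2] for u,v in c])
    r=cv2.minAreaRect((p*1000).astype(np.float32)); b=cv2.boxPoints(r)
    print(n,np.round(r[0],1),np.round(r[1],1),round(r[2],2)); return r,b
E
python3 - <<'E'
from h import *
d=grab("wrist"); g=cv2.cvtColor(d["img"],cv2.COLOR_RGB2GRAY)
m=np.zeros((480,640),bool); m[155:235,285:360]=g[155:235,285:360]>85
rect(d,m,.012,"foot(all)")
cs=[(301,171),(338,169),(341,217),(304,219)]
p=np.array([unproj(d,*c,.012)[:2] for c in cs]);e=np.diff(np.vstack([p,p[:1]]),axis=0)
print(p.mean(0),np.hypot(*e.T).round(4),np.degrees(np.arctan2(e[:,1],e[:,0])).round(1))
E
```

```text
foot(all) [622.6 258.1] [57.9 46. ] 61.25
[0.62308653 0.257453  ] [0.0438 0.0581 0.0455 0.0582] [ -29.2 -117.8  150.9   60.5]
```

Emit:
apply_moves(claw=[0.065, 0.065, 0.065, 0.065, 0.065, 0.065, 0.065, 0.065, 0.065, 0.065], xyz=[[0, 0, 0], [0.0047, 0.0006, 0.02], [0, 0, 0.04], [0, 0, 0.04], [0, 0, 0.04], [0, 0, 0.04], [0, 0, 0.03], [0, 0, 0.02], [0, 0, 0.013], [0, 0, 0]], twist=[[0, 0, -0.058], [0, 0, 0], [0, 0, 0], [0, 0, 0], [0, 0, 0], [0, 0, 0], [0, 0, 0], [0, 0, 0], [0, 0, 0], [0, 0, 0]])

```text
clock: 4.8
position: [0.6222, 0.2579, 0.0149]
tool_rot: [-3.14, 0.002, 1.068]
force: [0.5, -0.5, -0.1]
grip_width: 0.0649
finger_force: 0.0
```

Emit:
apply_moves(claw=[0.01, 0.01, 0.01, 0.01, 0.01, 0.01, 0.01, 0.01], xyz=[[0, 0, 0], [0, 0, 0], [0, 0, 0], [0, 0, 0], [0, 0, 0], [0, 0, 0], [0, 0, 0], [0, 0, 0]], twist=[[0, 0, 0], [0, 0, 0], [0, 0, 0], [0, 0, 0], [0, 0, 0], [0, 0, 0], [0, 0, 0], [0, 0, 0]], force=60)

```text
clock: 5.6
position: [0.6235, 0.2585, 0.0179]
tool_rot: [3.14, -0.001, 1.069]
force: [-2.8, -1.5, 10.0]
grip_width: 0.0248
finger_force: 58.4
```

Emit:
apply_moves(claw=[0.01, 0.01, 0.01, 0.01, 0.01, 0.01, 0.01, 0.01, 0.01, 0.01, 0.01, 0.01, 0.01, 0.01, 0.01, 0.01, 0.01, 0.01, 0.01, 0.01], xyz=[[0, 0, -0.01], [0, 0, -0.025], [0, 0, -0.04], [0, 0, -0.04], [0, 0, -0.04], [-0.038, 0.0172, -0.02], [-0.038, 0.0172, -0.02], [-0.038, 0.0172, -0.02], [-0.038, 0.0172, -0.02], [-0.038, 0.0172, 0], [-0.038, 0.0172, 0], [-0.038, 0.0172, 0], [-0.038, 0.0172, 0], [0, 0, 0], [0, 0, 0], [0, 0, 0], [0, 0, 0], [0, 0, 0], [0, 0, 0], [0, 0, 0]], twist=[[0, 0, 0], [0, 0, 0], [0, 0, 0], [0, 0, 0], [0, 0, 0], [0, 0, 0], [0, 0, 0], [0, 0, 0], [0, 0, 0], [0, 0, 0], [0, 0, 0], [0, 0, 0], [0, 0, -0.1345], [0, 0, -0.1345], [0, 0, -0.1345], [0, 0, -0.1345], [0, 0, -0.1345], [0, 0, -0.1345], [0, 0, 0], [0, 0, 0]])

```text
clock: 7.6
position: [0.5971, -0.0748, 0.2517]
tool_rot: [3.141, 0.0, 1.871]
force: [-0.4, 0.5, -3.2]
grip_width: 0.0246
finger_force: 59.6
```

```bash
python3 - <<'E'
from h import *
d=grab("wrist","pics/w2.png")
for q in ("jaw","fixture","knob"):
  for r in bot.find_in("wrist",q)[:2]: print(q,r, np.round(proj(d,r["position"])))
s=bot.observe();print(s["position"],s["tool_rot"],s["clock"],s["force"],s["grip_width"])
E
```

```text
jaw {'position': [0.3441, 0.0134, 0.0358], 'score': 0.92} [105.  45.]
jaw {'position': [0.2776, -0.4231, 0.0324], 'score': 0.78} [ 12. 381.]
fixture {'position': [0.364, -0.0114, 0.0267], 'score': 0.77} [126.  79.]
fixture {'position': [0.2949, -0.4108, 0.0302], 'score': 0.76} [ 27. 376.]
knob {'position': [0.3661, -0.0528, 0.0892], 'score': 0.95} [ 85. 116.]
knob {'position': [0.5965, -0.063, 0.093], 'score': 0.77} [324. 202.]
[ 0.59726346 -0.07450302  0.25149488] [3.14151866e+00 2.16543804e-04 1.87388994e+00] 7.8 [ 0.66668326 -0.22599179 -2.0344243 ] 0.02450335854715896
```

View pics/w2.png

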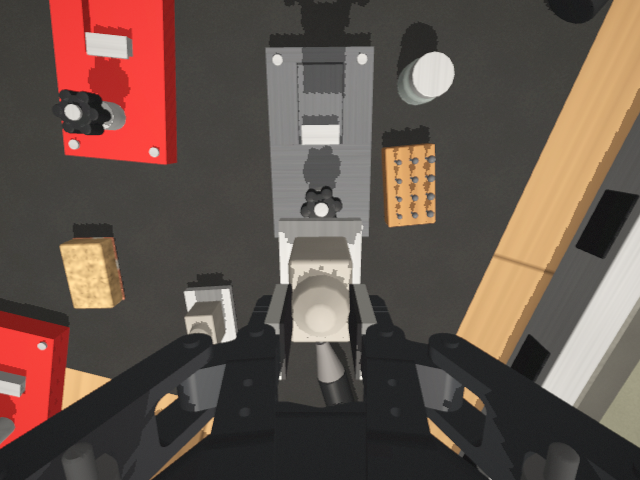

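```bash
python3 - <<'E'
from h import *
a=cv2.imread("pics/w2.png")[40:240,250:390]
a=cv2.convertScaleAbs(a,alpha=1.6,beta=20)
cv2.imwrite("pics/crop2.png",cv2.resize(a,None,fx=3,fy=3,interpolation=cv2.INTER_CUBIC))
E
```

```text
(no output)
```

View pics/crop2.png

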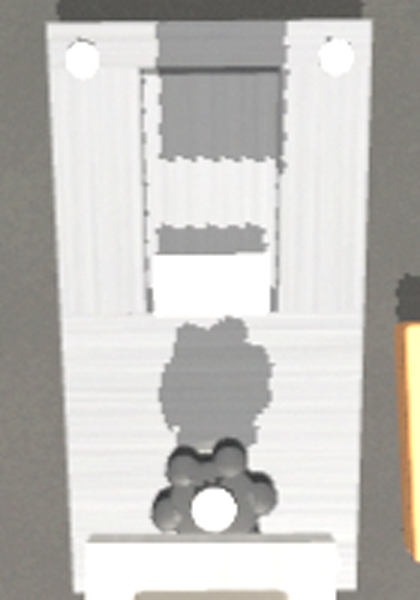

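```bash
python3 - <<'E'
from h import *
d=grab("wrist"); T=np.array([.5972,-.0746]); yaw=1.874
X=np.array([np.cos(yaw),np.sin(yaw)]);Y=np.array([np.sin(yaw),-np.cos(yaw)])
def P(c,z):
    p=unproj(d,250+(c[0]+.5)/3-.5,40+(c[1]+.5)/3-.5,z)[:2]-T; return np.array([p@X,p@Y])*1000
for n,c,z in [("farL",(47,22),.03),("farR",(371,20),.03),("nearL",(75,585),.03),("nearR",(357,590),.03),
 ("recL",(142,70),.03),("recR",(283,68),.03),("recLn",(147,300),.03),("recRn",(276,300),.03),("jawL",(155,255),.034),("jawR",(271,255),.034),("jawLb",(153,314),.034),("jawRb",(271,314),.034),("knob",(214,510),.091),
 ("footL",(88,538),.2455),("footR",(338,538),.2455)]:
    print(n,P(c,z).round(1))
s=bot.observe();print(s["position"],s["tool_rot"])
E
```

```text
farL [158.8 -56.4]
farR [159.4  52.9]
nearL [-38.3 -54.1]
nearR [-40.3  55.9]
recL [144.1 -24.6]
recR [144.7  23.5]
recLn [ 68.5 -24.2]
recRn [68.5 22.4]
jawL [ 83.8 -20.9]
jawR [83.9 20.1]
jawLb [ 63.7 -21.9]
jawRb [63.7 20.5]
knob [ 3.6 -0.1]
footL [ 29.4 -22.6]
footR [29.4 21.2]
[ 0.59727637 -0.07449841  0.25141888] [3.14154600e+00 1.39717392e-04 1.87439278e+00]
```

Emit:
apply_moves(claw=[0.01, 0.01, 0.01, 0.01, 0.01, 0.01, 0.01, 0.01, 0.01, 0.01, 0.01, 0.01, 0.01], xyz=[[0, 0, 0], [0.0283, 0.0002, 0], [0.0283, 0.0002, 0], [0.0282, 0.0002, 0], [0.0282, 0.0003, 0], [0, 0, 0.035], [0, 0, 0.035], [0, 0, 0.035], [0, 0, 0.035], [0, 0, 0.03], [0, 0, 0.0255], [0, 0, 0], [0, 0, 0]], twist=[[0, 0, -0.008], [0, 0, 0], [0, 0, 0], [0, 0, 0], [0, 0, 0], [0, 0, 0], [0, 0, 0], [0, 0, 0], [0, 0, 0], [0, 0, 0], [0, 0, 0], [0, 0, 0], [0, 0, 0]])

```text
clock: 9.15
position: [0.5636, 0.0335, 0.0564]
tool_rot: [3.142, -0.0, 1.884]
force: [0.9, 0.9, -2.5]
grip_width: 0.0245
finger_force: 60.0
```

```bash
python3 - <<'E'
from h import *
d=grab("wrist","pics/w3.png")
s=bot.observe();print(s["position"],s["tool_rot"],s["clock"],s["force"],s["grip_width"])
a=cv2.imread("pics/w3.png")[130:330,220:420]
a=cv2.convertScaleAbs(a,alpha=1.5,beta=10)
cv2.imwrite("pics/crop3.png",cv2.resize(a,None,fx=3,fy=3,interpolation=cv2.INTER_CUBIC))
E
```

```text
[0.5640617  0.03348017 0.05705402] [3.14028899e+00 1.45388295e-04 1.88372352e+00] 9.2 [ 0.1543382   0.44165538 -2.85313824] 0.024414988523252714
```

View pics/crop3.png

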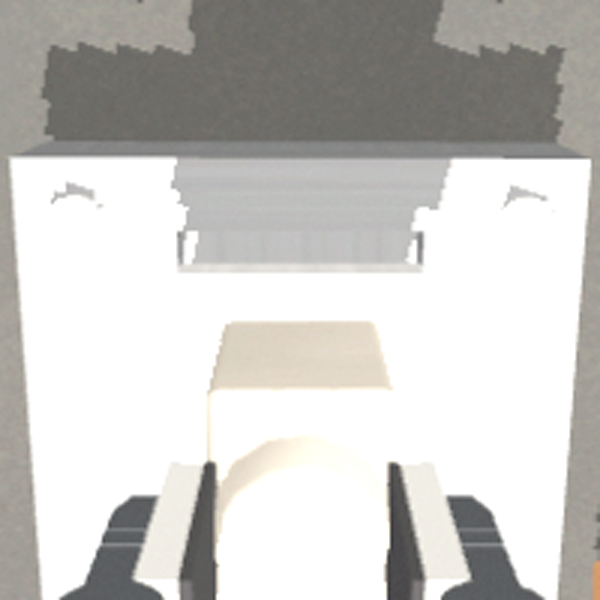

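```bash
python3 - <<'E'
from h import *
d=grab("wrist"); s=bot.observe(); T=s["position"][:2]; yaw=s["tool_rot"][2]
X=np.array([np.cos(yaw),np.sin(yaw)]);Y=np.array([np.sin(yaw),-np.cos(yaw)])
def P(c,z):
    p=unproj(d,220+(c[0]+.5)/3-.5,130+(c[1]+.5)/3-.5,z)[:2]-T; return np.array([p@X,p@Y])*1000
for n,c,z in [("blkL",(12,157),.03),("blkR",(588,157),.03),("blkLn",(40,590),.03),("blkRn",(570,590),.03),("recL",(181,232),.03),("recR",(422,232),.03),("footL",(178,271),.051),("footR",(424,271),.051),("prismL",(226,322),.091),("prismR",(374,322),.091)]:
    print(n,P(c,z).round(1))
g=cv2.cvtColor(d["img"],cv2.COLOR_RGB2GRAY)
print(g[200:226,300]); print(g[218,272:288],g[218,354:368]); print(g[224,272:288],g[224,354:368])
E
```

```text
blkL [ 46.3 -56.2]
blkR [46.3 53.3]
blkLn [-45.9 -57.2]
blkRn [-46.   56.4]
recL [ 31.8 -24.5]
recR [31.8 22.2]
footL [ 28.9 -22.9]
footR [28.9 20.3]
prismL [ 30.9 -11.7]
prismR [30.9  8.8]
[119 118 119 119 118 119 120 122 121 122 122 122 122 121 122 122 122 128
 139 141 140 192 197 197 197 197]
[186 187 188 186 185 179 148 105 134 148 148 147 146 146 145 142] [140 139 140 139 138 141 160 184 184 183 184 184 184 186]
[186 188 189 186 185 184 189 200 199 199 198 197 198 199 200 203] [200 199 197 197 197 196 197 194 187 184 184 185 185 187]
```

The foot is centred sideways (foot −1.3 mm, recess −1.2 mm in the tool frame) with about 3 mm clear at the far end. I'll lower it in.

Emit:
apply_moves(claw=[0.01, 0.01, 0.01, 0.01, 0.01, 0.01], xyz=[[0, 0, 0.005], [0, 0, 0.005], [0, 0, 0.004], [0, 0, 0.003], [0, 0, 0], [0, 0, 0]], twist=[[0, 0, 0], [0, 0, 0], [0, 0, 0], [0, 0, 0], [0, 0, 0], [0, 0, 0]])

```text
clock: 9.85
position: [0.5633, 0.0333, 0.0388]
tool_rot: [-3.141, -0.0, 1.884]
force: [0.1, 0.1, -3.4]
grip_width: 0.0244
finger_force: 60.0
```

Emit:
apply_moves(claw=[0.01, 0.01, 0.01, 0.01, 0.01, 0.01], xyz=[[0, 0, 0.002], [0, 0, 0.002], [0, 0, 0.002], [0, 0, 0], [0, 0, 0], [0, 0, 0]], twist=[[0, 0, 0], [0, 0, 0], [0, 0, 0], [0, 0, 0], [0, 0, 0], [0, 0, 0]])

```text
clock: 10.45
position: [0.5639, 0.0331, 0.0355]
tool_rot: [3.14, 0.002, 1.884]
force: [-17.8, -4.0, 53.8]
grip_width: 0.0244
finger_force: 69.7
```

Emit:
apply_moves(claw=[0.01, 0.01, 0.05, 0.05, 0.05, 0.05, 0.05], xyz=[[0, 0, -0.0015], [0, 0, 0], [0, 0, 0], [0, 0, 0], [0, 0, 0], [0, 0, -0.005], [0, 0, 0]], twist=[[0, 0, 0], [0, 0, 0], [0, 0, 0], [0, 0, 0], [0, 0, 0], [0, 0, 0], [0, 0, 0]])

```text
clock: 11.15
position: [0.5637, 0.0333, 0.0399]
tool_rot: [3.141, 0.0, 1.884]
force: [0.2, 0.3, 0.7]
grip_width: 0.0498
finger_force: 0.0
```

```bash
python3 - <<'E'
from h import *
d=grab("wrist","pics/w4.png"); s=bot.observe();print(s["position"],s["tool_rot"],s["clock"],s["force"],s["grip_width"])
a=cv2.imread("pics/w4.png")[130:330,220:420]
a=cv2.convertScaleAbs(a,alpha=1.1,beta=0)
cv2.imwrite("pics/crop4.png",cv2.resize(a,None,fx=3,fy=3,interpolation=cv2.INTER_CUBIC))
E
```

```text
[0.56360044 0.03324546 0.03965417] [3.14102128e+00 6.80910521e-05 1.88368399e+00] 11.2 [-0.47677118 -0.3236626   0.62665631] 0.0502931344103616
```

View pics/crop4.png

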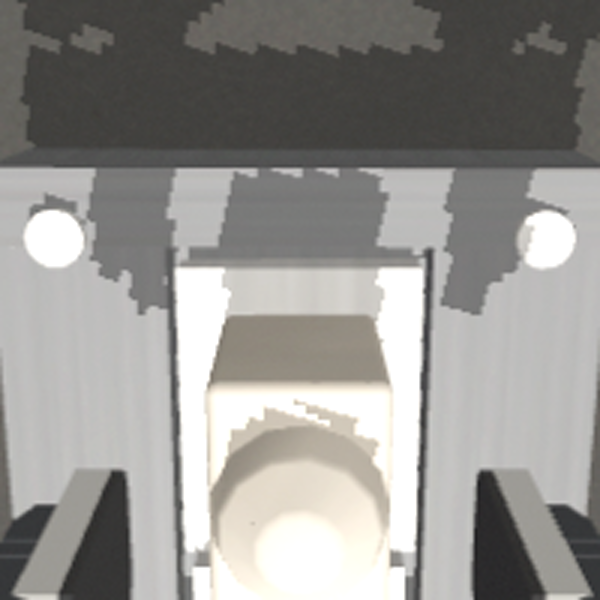

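The blank sits in the recess with narrow even gaps, left at crop x≈172 and right at x≈430. To check it's flush, I'll touch the top of the bud, which should be at z = 0.086.

Emit:
apply_moves(claw=[0.05, 0.05, 0.05, 0.0, 0.0, 0.0, 0.0, 0.0, 0.0, 0.0, 0.0, 0.0, 0.0], xyz=[[0, 0, -0.025], [0, 0, -0.025], [0, 0, -0.02], [0, 0, 0], [0, 0, 0], [0, 0, 0], [0, 0, 0], [0, 0, 0.01], [0, 0, 0.008], [0, 0, 0.005], [0, 0, 0.003], [0, 0, 0.003], [0, 0, 0]], twist=[[0, 0, 0], [0, 0, 0], [0, 0, 0], [0, 0, 0], [0, 0, 0], [0, 0, 0], [0, 0, 0], [0, 0, 0], [0, 0, 0], [0, 0, 0], [0, 0, 0], [0, 0, 0], [0, 0, 0]], force=20)

```text
clock: 12.5
position: [0.5632, 0.0332, 0.08]
tool_rot: [-3.141, -0.0, 1.884]
force: [0.5, 0.5, -0.1]
grip_width: -0.0002
finger_force: 0.0
```

Emit:
apply_moves(claw=[0.0, 0.0, 0.0], xyz=[[0, 0, 0.0015], [0, 0, 0.0015], [0, 0, 0]], twist=[[0, 0, 0], [0, 0, 0], [0, 0, 0]])

```text
clock: 12.8
position: [0.5633, 0.0331, 0.0773]
tool_rot: [3.142, 0.0, 1.884]
force: [0.2, -0.2, -0.2]
grip_width: 0.0
finger_force: 0.0
```

```bash
python3 - <<'E'
from h import *
d=grab("wrist","pics/w5.png"); s=bot.observe();print(s["position"],s["clock"],s["force"],s["grip_width"])
T=np.array(s["position"])
for z in (.068,.080,.086): print(z,np.round(proj(d,[T[0],T[1],z])))
g=cv2.cvtColor(d["img"],cv2.COLOR_RGB2GRAY)
print(g[250:480:5,[320,310,300]].T)
a=cv2.imread("pics/w5.png")[150:450,170:470]
cv2.imwrite("pics/crop5.png",cv2.resize(a,None,fx=2,fy=2))
E
```

```text
[0.56338357 0.03318095 0.0773352 ] 12.85 [0.46333024 0.31820121 0.50280041] 8.949712935522941e-05
0.068 [322. 269.]
0.08 [322. 277.]
0.086 [322. 282.]
[[154 190 201 202 236 247 251  44  46  45  47  45  44  45  44 132 131 132
  132 131 130 131 130 130 129 129 129 131 132 166 182 131  49  46  50  50
   50  47  48  48  49  49  48  48  47  46]
 [135 143 199 201 202 228 240 142 143 142 142 141 142 141 142 199  50  51
   49  51  54  57  58  73  95  71  69  70  80  51  51  52  49  46  50  49
   47  51  50  49  49  49  48  48  48  48]
 [249 234 128 141 202 210 217 253 253 117  51  51  54  52  61  51  55  59
   52  51  51  51  45  53  51  50  53  56  57  56  58  51  49  45  48  49
   50  49  49  49  49  47  50  48  47  47]]
```

View pics/crop5.png

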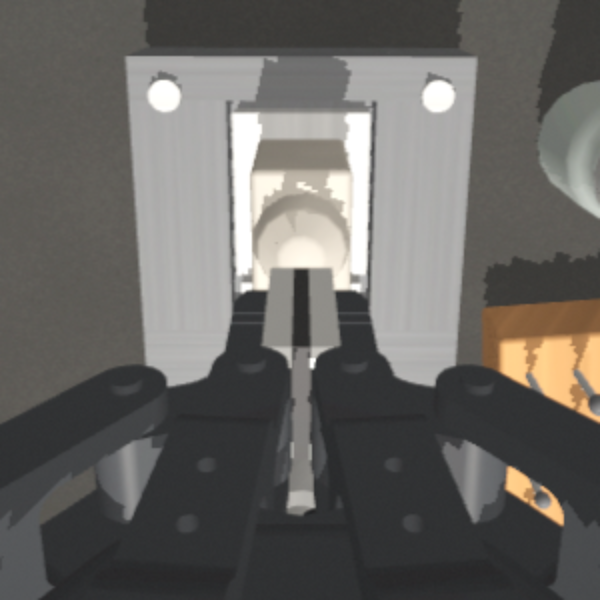

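The fingertips clear the bud at TCP z 0.077, so the real tips sit above the nominal TCP when nearly shut. The touch test can't confirm it's flush. The insertion travel can: TCP went from 0.0179 on the bench to 0.0355, a rise of 17.6 mm against the 18 mm floor, under a 54 N press. Next is the knob.

Emit:
apply_moves(claw=[0.0, 0.0, 0.0, 0.065, 0.065, 0.065, 0.065, 0.065, 0.065, 0.065], xyz=[[0, 0, -0.03], [0, 0, -0.04], [0, 0, -0.04], [-0.02, 0, -0.03], [-0.03, 0, 0], [-0.03, 0, 0], [-0.029, -0.0005, 0], [0, 0, 0], [0, 0, 0], [0, 0, 0]], twist=[[0, 0, 0], [0, 0, 0], [0, 0, 0], [0, 0, 0], [0, 0, 0], [0, 0, 0], [0, 0, 0], [0, 0, 0], [0, 0, 0], [0, 0, 0]])

```text
clock: 13.85
position: [0.5963, -0.0697, 0.2174]
tool_rot: [3.141, -0.0, 1.885]
force: [-0.5, -0.1, -0.0]
grip_width: 0.0651
finger_force: 0.0
```

```bash
cat > knob.py <<'E'
from h import *
import sys
from scipy.optimize import minimize
s=bot.observe(); T=np.array(s["position"]); yaw=s["tool_rot"][2]
print(T.round(4),round(yaw,3),s["clock"],np.round(s["qpos"],2),s["force"].round(1) if hasattr(s["force"],'round') else s["force"])
zt=float(sys.argv[1]); d=grab("wrist",sys.argv[2])
for r in bot.find_in("wrist","knob")[:2]: print(np.round(r["position"],4),r["score"],np.round(proj(d,r["position"])))
X=np.array([np.cos(yaw),np.sin(yaw)]);Y=np.array([np.sin(yaw),-np.cos(yaw)])
# rectified top plane patch at z=zt, tool-aligned, 0.2 mm/px, 70 mm square about nominal knob
C=np.array([.5965,-.0711]); n=350; k=.0002
a=np.array([[-35,-35],[35,-35],[35,35],[-35,35]])/1000.   # (x fwd, y right)
src=np.float32([proj(d,[*(C+q[0]*X+q[1]*Y),zt]) for q in a])
dst=np.float32([[0,n],[0,0],[n,0],[n,n]])
W=cv2.warpPerspective(d["img"],cv2.getPerspectiveTransform(src,dst),(n,n),flags=cv2.INTER_CUBIC)
cv2.imwrite(sys.argv[2].replace(".png","_r.png"),cv2.cvtColor(W,cv2.COLOR_RGB2BGR))
g=cv2.cvtColor(W,cv2.COLOR_RGB2GRAY)
for t in (40,55,70):
    m=(g<t).astype(np.uint8); nn,l,st,ce=cv2.connectedComponentsWithStats(m)
    print(t,[(st[i].tolist(),ce[i].round().tolist()) for i in np.argsort(-st[1:,4])[:3]+1])
E
python3 knob.py .091 pics/k1.png
```

```text
[ 0.5963 -0.0697  0.2174] 1.885 13.85 [ 0.49  0.54 -0.69  1.62  0.37  1.12  0.01] [-0.5 -0.1 -0. ]
[ 0.3669 -0.0521  0.0885] 0.96 [ 61. 116.]
[ 0.5957 -0.0635  0.0925] 0.75 [323. 215.]
40 [([102, 59, 117, 39, 1399], [159.0, 79.0]), ([224, 113, 39, 22, 442], [243.0, 123.0]), ([77, 137, 27, 27, 314], [89.0, 149.0])]
55 [([101, 57, 119, 45, 1990], [160.0, 79.0]), ([221, 110, 44, 28, 659], [243.0, 123.0]), ([74, 134, 33, 42, 530], [89.0, 151.0])]
70 [([97, 56, 125, 60, 2856], [160.0, 81.0]), ([218, 96, 50, 57, 1003], [243.0, 125.0]), ([73, 131, 37, 61, 875], [89.0, 155.0])]
```

```bash
python3 -c "
import cv2
a=cv2.imread('pics/k1_r.png'); cv2.imwrite('pics/k1_v.png',cv2.resize(cv2.convertScaleAbs(a,alpha=1.8,beta=0),(560,560)))"
```

```text
(no output)
```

View pics/k1_v.png

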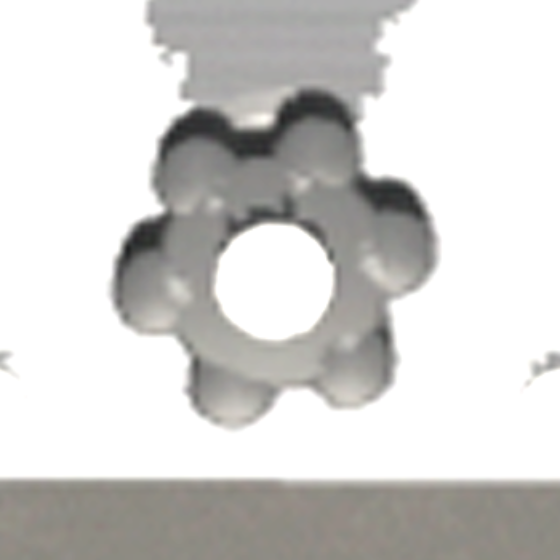

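The knob's centre in the rectified view is (276,269). Its lobes are at (198,172), (320,152), (400,245), (352,370), (232,388) and (152,290), which is 20.8° clockwise of tool x. So I'll twist +0.363 rad and go down to grip.

Emit:
apply_moves(claw=[0.065, 0.065, 0.065, 0.065, 0.065, 0.065, 0.065, 0.065, 0.065, 0.065], xyz=[[0, -0.0005, 0], [0, 0, 0], [0, 0, 0], [0, 0, 0.04], [0, 0, 0.04], [0, 0, 0.03], [0, 0, 0.025], [0, 0, 0.014], [0, 0, 0.01], [0, 0, 0]], twist=[[0, 0, 0.121], [0, 0, 0.121], [0, 0, 0.121], [0, 0, 0], [0, 0, 0], [0, 0, 0], [0, 0, 0], [0, 0, 0], [0, 0, 0], [0, 0, 0]])

```text
clock: 14.95
position: [0.5957, -0.0705, 0.0578]
tool_rot: [-3.141, -0.0, 1.521]
force: [0.4, -0.7, 0.1]
grip_width: 0.065
finger_force: 0.0
```

Emit:
apply_moves(claw=[0.02, 0.02, 0.02, 0.02, 0.02, 0.02], xyz=[[0, 0, 0], [0, 0, 0], [0, 0, 0], [0, 0, 0], [0, 0, 0], [0, 0, 0]], twist=[[0, 0, 0], [0, 0, 0], [0, 0, 0], [0, 0, 0], [0, 0, 0], [0, 0, 0]], force=30)

```text
clock: 15.55
position: [0.5963, -0.0709, 0.0587]
tool_rot: [3.141, 0.0, 1.521]
force: [-0.1, 0.3, 5.1]
grip_width: 0.0203
finger_force: 2.9
```

The fingers closed to 20 mm, so the pads are above the knob and the tips stand well behind the nominal TCP. I'll reopen, go lower in steps and check.

Emit:
apply_moves(claw=[0.065, 0.065, 0.065, 0.065, 0.065, 0.065, 0.065, 0.03, 0.03, 0.03, 0.03, 0.03], xyz=[[0, 0, 0], [0, 0, 0], [0, 0, 0], [0, 0, 0.007], [0, 0, 0.007], [0, 0, 0.006], [0, 0, 0], [0, 0, 0], [0, 0, 0], [0, 0, 0], [0, 0, 0], [0, 0, 0]], twist=[[0, 0, 0], [0, 0, 0], [0, 0, 0], [0, 0, 0], [0, 0, 0], [0, 0, 0], [0, 0, 0], [0, 0, 0], [0, 0, 0], [0, 0, 0], [0, 0, 0], [0, 0, 0]], force=20)

```text
clock: 16.75
position: [0.5964, -0.0708, 0.0386]
tool_rot: [3.141, -0.0, 1.521]
force: [3.4, 0.7, 1.0]
grip_width: 0.0375
finger_force: 22.7
```

```bash
python3 - <<'E'
from h import *
d=grab("wrist","pics/k2.png"); s=bot.observe();print(s["position"],s["clock"],s["force"],s["moment"],s["grip_width"],s["finger_force"])
for r in bot.find_in("wrist","knob")[:2]: print(np.round(r["position"],4),r["score"],np.round(proj(d,r["position"])))
for r in bot.find_in("scene","knob")[:3]: print("scene",np.round(r["position"],4),r["score"])
E
```

```text
[ 0.59641829 -0.07077751  0.0385744 ] 16.8 [5.20214959 0.37162758 1.41323291] [ 0.0013174  -0.86720694  0.00307008] 0.037200433235600794 22.733667120337486
[ 0.5958 -0.0613  0.0937] 0.65 [320. 306.]
scene [ 0.3689 -0.0582  0.0906] 0.74
scene [ 0.2835 -0.5011  0.092 ] 0.68
scene [ 0.5983 -0.0745  0.0895] 0.5
```

It now seats at 37.5 mm across two lobes. Turning it backwards.

Emit:
apply_moves(claw=[0.03, 0.03, 0.03, 0.03, 0.03, 0.03, 0.03, 0.03, 0.03, 0.03, 0.03], xyz=[[0, 0, 0], [0, 0, 0], [0, 0, 0], [0, 0, 0], [0, 0, 0], [0, 0, 0], [0, 0, 0], [0, 0, 0], [0, 0, 0], [0, 0, 0], [0, 0, 0]], twist=[[0, 0, -0.125], [0, 0, -0.125], [0, 0, -0.125], [0, 0, -0.125], [0, 0, -0.125], [0, 0, -0.125], [0, 0, -0.125], [0, 0, -0.125], [0, 0, -0.125], [0, 0, 0], [0, 0, 0]], force=30)

```text
clock: 18.0
position: [0.597, -0.0704, 0.0385]
tool_rot: [3.14, 0.001, 2.646]
force: [9.2, 2.0, -1.4]
grip_width: 0.0368
finger_force: 30.5
```

```bash
python3 - <<'E'
from h import *
s=bot.observe();print(s["position"],s["tool_rot"],s["clock"],s["force"],s["moment"],s["grip_width"],s["finger_force"],np.round(s["qpos"],2))
E
```

```text
[ 0.59704647 -0.07041986  0.03853847] [3.13967910e+00 1.36082340e-03 2.64613449e+00] 18.0 [ 9.23440433  1.98921689 -1.35708742] [ 0.37714126 -2.01811209 -0.01353375] 0.036838783208150795 30.51144316792488 [ 0.53  0.81 -0.77  1.76  0.72  0.88  0.51]
```

Emit:
apply_moves(claw=[0.062, 0.062, 0.062, 0.062, 0.062, 0.062, 0.062, 0.062, 0.062, 0.062, 0.062], xyz=[[0, 0, 0], [0, 0, 0], [0, 0, 0], [0, 0, 0], [0, 0, -0.03], [0, 0, -0.04], [0, 0, -0.04], [0, 0, -0.04], [0, 0, -0.03], [0, 0, 0], [0, 0, 0]], twist=[[0, 0, 0], [0, 0, 0], [0, 0, 0], [0, 0, 0], [0, 0, 0], [0, 0, 0], [0, 0, 0], [0, 0, 0], [0, 0, 0], [0, 0, 0], [0, 0, 0]])

```text
clock: 19.1
position: [0.5959, -0.0711, 0.2184]
tool_rot: [-3.141, 0.001, 2.645]
force: [-0.8, -0.4, -0.7]
grip_width: 0.0622
finger_force: 0.0
```

```bash
cat > cap.py <<'E'
from h import *
import sys
d=grab("wrist",sys.argv[1]); s=bot.observe(); T=np.array(s["position"]); yaw=s["tool_rot"][2]
print(T.round(4),round(yaw,3),s["clock"])
X=np.array([np.cos(yaw),np.sin(yaw)]);Y=np.array([np.sin(yaw),-np.cos(yaw)])
C=np.array([.5956,-.0699]); n=560
for zt in map(float,sys.argv[2:]):
    a=np.array([[-35,-35],[35,-35],[35,35],[-35,35]])/1000.
    src=np.float32([proj(d,[*(C+q[0]*X+q[1]*Y),zt]) for q in a]); dst=np.float32([[0,n],[0,0],[n,0],[n,n]])
    W=cv2.cvtColor(cv2.warpPerspective(d["img"],cv2.getPerspectiveTransform(src,dst),(n,n),flags=cv2.INTER_LINEAR),cv2.COLOR_RGB2GRAY)
    m=(W>150).astype(np.uint8); nn,l,st,ce=cv2.connectedComponentsWithStats(m)
    for i in range(1,nn):
        if 5000<st[i,4]<20000 and .8<st[i,2]/st[i,3]<1.25 and abs(ce[i]-280).max()<80: print(zt,"cap off fwd,right mm",((280-ce[i][1])/8).round(2),((ce[i][0]-280)/8).round(2),"dia",st[i,2:4]/8)
    # dark lobes: sample 6-fold phase of darkness at radius 17 mm about (cap) centre
    for cy in (-2,-1,0,1,2,3,4):
        th=np.radians(np.arange(0,360,2)); v=np.array([W[np.clip((280-8*(cy+r*np.cos(th))).astype(int),0,559),np.clip((280+8*r*np.sin(th)).astype(int),0,559)] for r in (18,19,20)]).astype(float).clip(0,140).mean(0)
        f=(v*np.exp(-6j*th)).mean(); print(zt,cy,"amp",abs(f).round(1),"lobe deg cw from tool x",(np.degrees(np.angle(-f)/-6)%60).round(1))
E
python3 cap.py pics/k3.png .091 .0845
```

```text
[ 0.5955 -0.0711  0.2176] 2.646 19.15
0.091 cap off fwd,right mm 0.52 -0.87 dia [13.875 13.5  ]
0.091 -2 amp 2.6 lobe deg cw from tool x 25.3
0.091 -1 amp 0.9 lobe deg cw from tool x 20.2
0.091 0 amp 3.4 lobe deg cw from tool x 1.0
0.091 1 amp 8.9 lobe deg cw from tool x 59.8
0.091 2 amp 14.2 lobe deg cw from tool x 59.8
0.091 3 amp 17.3 lobe deg cw from tool x 59.7
0.091 4 amp 17.4 lobe deg cw from tool x 59.6
0.0845 cap off fwd,right mm -0.98 -0.85 dia [14.125 14.   ]
0.0845 -2 amp 2.0 lobe deg cw from tool x 4.2
0.0845 -1 amp 6.4 lobe deg cw from tool x 0.7
0.0845 0 amp 11.6 lobe deg cw from tool x 60.0
0.0845 1 amp 15.7 lobe deg cw from tool x 59.9
0.0845 2 amp 17.9 lobe deg cw from tool x 59.7
0.0845 3 amp 17.2 lobe deg cw from tool x 59.7
0.0845 4 amp 13.9 lobe deg cw from tool x 59.6
```

Emit:
apply_moves(claw=[0.062, 0.062, 0.062, 0.062, 0.062, 0.062, 0.062, 0.062, 0.03, 0.03, 0.03, 0.03, 0.03], xyz=[[-0.0012, 0.0016, 0.035], [0, 0, 0.04], [0, 0, 0.04], [0, 0, 0.03], [0, 0, 0.02], [0, 0, 0.015], [0, 0, 0.0085], [0, 0, 0], [0, 0, 0], [0, 0, 0], [0, 0, 0], [0, 0, 0], [0, 0, 0]], twist=[[0, 0, 0], [0, 0, 0], [0, 0, 0], [0, 0, 0], [0, 0, 0], [0, 0, 0], [0, 0, 0], [0, 0, 0], [0, 0, 0], [0, 0, 0], [0, 0, 0], [0, 0, 0], [0, 0, 0]], force=40)

```text
clock: 20.45
position: [0.5979, -0.0708, 0.0307]
tool_rot: [-3.141, 0.001, 2.645]
force: [-3.6, -3.1, 5.8]
grip_width: 0.0367
finger_force: 39.6
```

Emit:
apply_moves(claw=[0.03, 0.03, 0.03, 0.03, 0.03, 0.03, 0.03, 0.03, 0.03, 0.03, 0.03], xyz=[[0, 0, 0], [0, 0, 0], [0, 0, 0], [0, 0, 0], [0, 0, 0], [0, 0, 0], [0, 0, 0], [0, 0, 0], [0, 0, 0], [0, 0, 0], [0, 0, 0]], twist=[[0, 0, 0.12], [0, 0, 0.12], [0, 0, 0.12], [0, 0, 0.12], [0, 0, 0.12], [0, 0, 0.12], [0, 0, 0.12], [0, 0, 0.12], [0, 0, 0.12], [0, 0, 0.12], [0, 0, 0]])

```text
clock: 21.55
position: [0.5963, -0.0715, 0.0301]
tool_rot: [-3.139, 0.003, 1.44]
force: [-9.3, -7.4, 2.1]
grip_width: 0.0365
finger_force: 39.9
```

```bash
python3 - <<'E'
from h import *
s=bot.observe();print(s["position"],s["tool_rot"],s["clock"],s["force"],s["moment"],s["grip_width"],s["finger_force"],np.round(s["qpos"],2))
E
```

```text
[ 0.59632712 -0.07146344  0.03008859] [-3.13943795e+00  2.59053142e-03  1.44023206e+00] 21.55 [-9.3320091  -7.37876906  2.1472953 ] [-1.52451197  1.86314717 -0.01489361] 0.0364744642189213 39.87964779138565 [ 0.35  0.75 -0.48  1.77  0.48  0.75 -0.52]
```

Emit:
apply_moves(claw=[0.03, 0.03, 0.03, 0.03, 0.03, 0.03, 0.03, 0.03, 0.03, 0.03, 0.03], xyz=[[-0.0007, -0.0007, 0.001], [0, 0, 0], [0, 0, 0], [0, 0, 0], [0, 0, 0], [0, 0, 0], [0, 0, 0], [0, 0, 0], [0, 0, 0], [0, 0, 0], [0, 0, 0]], twist=[[0, 0, 0.12], [0, 0, 0.12], [0, 0, 0.12], [0, 0, 0.12], [0, 0, 0.12], [0, 0, 0.12], [0, 0, 0.12], [0, 0, 0.12], [0, 0, 0.12], [0, 0, 0.12], [0, 0, 0]])

```text
clock: 22.65
position: [0.5951, -0.0704, 0.0288]
tool_rot: [-3.141, 0.003, 0.241]
force: [-10.9, -1.3, 2.1]
grip_width: 0.0371
finger_force: 40.0
```

```bash
python3 - <<'E'
from h import *
s=bot.observe();print(s["position"],s["tool_rot"],s["clock"],s["force"],s["moment"],s["grip_width"],s["finger_force"],np.round(s["qpos"],2))
E
```

```text
[ 0.59507434 -0.07043687  0.02883492] [-3.14091211  0.00335391  0.24129814] 22.65 [-10.85937402  -1.31848449   2.10914098] [-1.00256564e-01  2.38293523e+00  1.22314335e-03] 0.03706502852250916 40.04854112863541 [ 0.14  0.71 -0.18  1.78  0.19  0.67 -1.47]
```

Emit:
apply_moves(claw=[0.03, 0.03, 0.03, 0.03], xyz=[[0.0, 0.0, 0.0005], [0, 0, 0], [0, 0, 0], [0, 0, 0]], twist=[[0, 0, 0.1], [0, 0, 0.1], [0, 0, 0.1], [0, 0, 0]])

```text
clock: 23.05
position: [0.595, -0.07, 0.0284]
tool_rot: [-3.141, 0.004, -0.058]
force: [-13.0, 1.5, 3.9]
grip_width: 0.0366
finger_force: 40.3
```

```bash
cat > o.py <<'E'
from h import *
s=bot.observe();print(np.round(s["position"],4),np.round(s["tool_rot"],3),s["clock"],np.round(s["force"],1),np.round(s["moment"],3),s["grip_width"],np.round(s["qpos"],2),"jt7",np.round(s["joint_efforts"],2))
E
python3 o.py
```

```text
[ 0.595  -0.07    0.0284] [-3.141  0.004 -0.058] 23.05 [-13.    1.5   3.9] [ 0.282  2.549 -0.027] 0.03656147448229688 [ 0.09  0.71 -0.1   1.78  0.1   0.66 -1.7 ] jt7 [ -0.91 -99.72   2.01 -33.26  -0.22  -3.83  -2.06]
```

Emit:
apply_moves(claw=[0.03, 0.03, 0.03], xyz=[[-0.001, 0.0, 0], [0, 0, 0], [0, 0, 0]], twist=[[0, 0, 0.08], [0, 0, 0.08], [0, 0, 0]])

```text
clock: 23.35
position: [0.5951, -0.0698, 0.0285]
tool_rot: [-3.141, 0.002, -0.216]
force: [-6.4, 1.2, 0.8]
grip_width: 0.0368
finger_force: 40.2
```

```bash
python3 o.py
```

```text
[ 0.5951 -0.0698  0.0285] [-3.141e+00  2.000e-03 -2.160e-01] 23.35 [-6.4  1.2  0.8] [0.329 1.307 0.323] 0.036821184616351144 [ 0.06  0.7  -0.06  1.79  0.06  0.65 -1.82] jt7 [   0.29 -100.18    3.75  -30.38   -0.49   -2.02   -2.03]
```

Emit:
apply_moves(claw=[0.03, 0.03, 0.03], xyz=[[0, 0, 0], [0, 0, 0], [0, 0, 0]], twist=[[0, 0, 0.06], [0, 0, 0.06], [0, 0, 0]])

```text
clock: 23.65
position: [0.596, -0.0699, 0.0287]
tool_rot: [-3.141, -0.0, -0.333]
force: [-2.6, 0.3, -1.1]
grip_width: 0.0368
finger_force: 56.2
```

```bash
python3 o.py
```

```text
[ 0.596  -0.0699  0.0287] [-3.141 -0.    -0.333] 23.65 [-2.6  0.3 -1.1] [0.216 0.481 1.678] 0.036802940123501056 [ 0.04  0.7  -0.03  1.79  0.03  0.65 -1.91] jt7 [  1.55 -99.36   5.2  -28.1   -1.68  -0.79  -3.12]
```

The torque rose to 1.7 N m after about 2.9 rad of forward turning, so the clamp is tight. Letting go and raising the arm.

Emit:
apply_moves(claw=[0.065, 0.065, 0.065, 0.065, 0.065, 0.065, 0.065, 0.065, 0.065, 0.065, 0.065], xyz=[[0, 0, 0], [0, 0, 0], [0, 0, 0], [0, 0, 0], [0, 0, -0.03], [0, 0, -0.04], [0, 0, -0.04], [0, 0, -0.04], [0, 0, -0.04], [0, 0, 0], [0, 0, 0]], twist=[[0, 0, 0], [0, 0, 0], [0, 0, 0], [0, 0, 0], [0, 0, 0], [0, 0, 0], [0, 0, 0], [0, 0, 0], [0, 0, 0], [0, 0, 0], [0, 0, 0]])

```text
clock: 24.75
position: [0.5963, -0.0706, 0.219]
tool_rot: [-3.141, -0.002, -0.334]
force: [-0.3, 0.5, -0.8]
grip_width: 0.0651
finger_force: 0.0
```

```bash
python3 cap.py pics/k4.png .091 .082 | grep -v " [-234][0-9]* amp"; python3 o.py
```

```text
[ 0.5957 -0.0705  0.2178] -0.334 24.8
0.091 cap off fwd,right mm 1.88 0.94 dia [13.875 13.875]
0.091 0 amp 2.6 lobe deg cw from tool x 43.5
0.091 1 amp 5.1 lobe deg cw from tool x 49.4
0.082 cap off fwd,right mm -0.16 0.93 dia [14.25 14.25]
0.082 0 amp 9.9 lobe deg cw from tool x 50.8
0.082 1 amp 13.9 lobe deg cw from tool x 51.7
[ 0.5957 -0.0705  0.2178] [ 3.142  0.    -0.334] 24.8 [ 0.3 -0.1 -1.2] [-0.011  0.008 -0.014] 0.06487050750355307 [ 0.03  0.46 -0.02  1.65  0.01  1.03 -1.9 ] jt7 [ 1.000e-01 -9.044e+01  2.210e+00 -3.876e+01  2.000e-02  1.000e-01
  1.000e-02]
```

Emit:
apply_moves(claw=[0.065, 0.065, 0.065, 0.065, 0.065], xyz=[[-0.03, 0.03, -0.02], [-0.03, 0.03, -0.02], [-0.03, 0.03, -0.02], [-0.03, 0.03, 0], [0, 0, 0]], twist=[[0, 0, 0], [0, 0, 0], [0, 0, 0], [0, 0, 0], [0, 0, 0]])

```text
clock: 25.3
position: [0.4392, -0.1471, 0.278]
tool_rot: [3.141, 0.001, -0.339]
force: [1.6, 0.0, 0.9]
grip_width: 0.065
finger_force: 0.0
```

```bash
python3 - <<'E'
from h import *
for c in("scene","top"):
    d=grab(c,f"pics/{c}9.png")
    for q in("blank","jaw","knob","big_blank","burr_jar","bit_block","maquette"):
        for r in bot.find_in(c,q)[:3]:
            print(c,q,round(r["score"],2),np.round(r["position"],3),np.round(proj(d,r["position"])))
E
```

```text
scene blank 0.71 [0.637 0.355 0.034] [467. 242.]
scene blank 0.68 [0.57  0.026 0.052] [348. 266.]
scene jaw 0.65 [ 0.277 -0.434  0.037] [139. 251.]
scene jaw 0.61 [0.577 0.001 0.034] [340. 276.]
scene jaw 0.6 [0.348 0.011 0.039] [303. 210.]
scene knob 0.62 [ 0.598 -0.076  0.081] [317. 284.]
scene knob 0.51 [ 0.367 -0.058  0.09 ] [283. 212.]
scene knob 0.5 [ 0.282 -0.5    0.09 ] [109. 251.]
scene big_blank 0.66 [ 0.516 -0.27   0.02 ] [233. 302.]
scene burr_jar 0.72 [0.67  0.07  0.053] [382. 290.]
scene bit_block 0.64 [ 0.694 -0.032  0.024] [351. 320.]
scene bit_block 0.21 [ 0.601 -0.074  0.078] [318. 286.]
scene maquette 0.68 [0.476 0.253 0.022] [402. 215.]
top blank 0.83 [0.623 0.357 0.037] [179. 193.]
top blank 0.51 [0.557 0.031 0.059] [294. 215.]
top blank 0.44 [ 0.688 -0.03   0.028] [316. 171.]
top jaw 0.59 [ 0.272 -0.431  0.031] [462. 319.]
top knob 0.57 [ 0.269 -0.5    0.092] [494. 321.]
top knob 0.47 [ 0.597 -0.07   0.082] [331. 199.]
top knob 0.32 [0.46  0.262 0.039] [211. 250.]
top big_blank 0.47 [ 0.697 -0.32   0.037] [419. 168.]
top burr_jar 0.77 [0.654 0.077 0.066] [277. 180.]
top bit_block 0.56 [ 0.688 -0.032  0.029] [317. 171.]
top maquette 0.61 [0.46  0.262 0.04 ] [211. 250.]
```

```bash
python3 -c "
from workcell import bot
print(bot.job_done())"
```

```text
the job is handed in; nothing more can be done
None
```

The blank is seated in the recess, the knob was turned back to its click and then forwards until tight, the arm is clear, and the job is handed in at about 26 s; flushness was inferred from the insertion depth (17.6 of 18 mm, under 54 N) because the touch check failed.

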